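# Seat the mixer roller and hold the belt tensioner open

## Robot

A 6-joint arm with a two-finger parallel gripper is mounted at the origin on the work surface. World frame = base frame: x ahead of the robot, y to its left, z up, the work surface at z = 0. Lengths are in m, angles in rad, forces in N, time in s.
With the tool pointing down it reaches from about 0.275 to 0.975 m from the base axis. Payload 8.4 kg.
Tool frame: the origin (TCP) lies midway between the tips of the shut fingers; the grasp point (between the pads) lies 19 mm behind it (robot.grip_depth is the distance from the TCP to the grasp point, in m); z points along the fingers, y is the line along which they close (so a half turn about z gives the same grasp; the last joint's range is limited). The gripper opens to 92 mm and grips with 3 to 60 N. Pads are 20 mm wide; open, the fingers measure 128 mm over their backs; the gripper's body (75 mm by 189 mm) begins 69 mm behind the grasp point.
Start: joints at [1.148, 0.353, 1.633, -0, 1.155, -0.002], TCP at [0.255, 0.57, 0.215] pointing down, gripper open.
Joint ranges: [-2.63, 2.63], [-0.92, 2.1], [0.06, 2.66], [-1.3, 4.44], [0, 2.69], [-3.02, 3.02]. Speed limits (rad/s): [2.22, 2.22, 2.79, 3.14, 3.14, 3.14].

## Interface

Orientations are given as a rotation vector (axis times angle).
In Python, from workcell import telemetry, get_image, hand_in, robot gives the robot as it stands.
- The arm moves only by the tool carry_out, never from a script. Its argument "steps" is a list of rows, each an object of numbers: "dx", "dy", "dz": the shift along the world's x, y, z in mm; "wx", "wy", "wz": the turn, a rotation vector about the world's x, y, z in rad. A call has 1 to 10 rows; each row is the pose to reach, as a shift and turn from the pose commanded when the call began; what a row does not reach only later rows make up. A row lasts 1/10 s, in which the tool goes at most 50 mm and 8.59 degrees, less where a joint would pass 70% of its speed; a pose out of reach is approached as far as the arm can. A call with a gripper value outside its range is refused whole. "fingers" is the finger opening in mm, from 0 to 91.9, set as the call begins (left out, the last holds). The fingers move at their own pace and stop on an object; "newtons" is the grip in N (left out, the last holds). Time passes only in rows, so rows that repeat a pose let the fingers close. It gives the time, the measured TCP pose, the force, the opening and the grip force at its end, in the units of the state.
- telemetry.get_state(): the state, without advancing time (a new reading comes with each control period).
- get_image(name): name is "side" or "top"; returns a dict with "img" (480x640x3 uint8, blue, green, red), "z_map" (480x640 float32, m along the optical axis (not along the pixel's ray), 0 where there is no reading), "K" (3x3 intrinsics, pixels), "origin" and "attitude" of the camera in the world. Camera axes: x right, y down, z forward; pixel columns grow to the right and rows downward; lengths in m; the calibration is good to about 2 mm. A picture is of the moment at which its call begins.
- hand_in(): hands the job in; it is judged then, once.
The state is a dict: "time": time; "joint_pos": joint angles; "joint_vel": joint speeds; "effort": joint torques, N m; "tool_pos": TCP position; "tcp_rot": TCP orientation; "wrist_force": force on the tool from outside, world axes, zero at the start; "torque": the same for the moment, N m; "finger_gap": finger opening in m; "grasp_force": force on a finger pad.
Only numpy, scipy, OpenCV 4.12 (cv2) and the standard library are available. Lean on these libraries where they do the work, as an engineer would, in place of code of your own. Each camera call takes 0.05 s, during which the arm holds its last target. There are 200 camera calls.

## Task

The tube-roller mixer has its cover off for a new drive belt. Roll the loose rubber-sleeved roller along the deck, without lifting it off, over the low ridge until it sits home against the two bearing stops. Then push the sprung tensioner arm away from the roller past its ratchet click, and finish while still holding the arm pressed back well beyond the click, so that you and not the pawl carry the spring; leave the rack, bottle, screwdriver and tray alone.

Things in the scene. Friction and masses are not known exactly. Their poses are not given: they have to be found in the camera images.
- chassis: White mixer base fixed to the bench, flat deck 30 mm above the bench. Origin on the bench; own z up, own y = the way the roller must roll and the arm be pushed, own x = along the roller. Deck spans own x -137..113, y -185..235 mm. Roller lane: between two guides 24 mm above the deck at own x -128 and 74; 8 mm lip at y -180. Black motor block 90 x 90 mm, top 100 mm above bench, centred at own x -60, y 170
- roller: Loose black rubber-sleeved roller, sleeve 36 mm diameter, 160 mm long, shaft stub at own -x end, aluminium pulley (24 mm) at own +x end, 0.25-0.5 kg. Origin at the sleeve's centre, own x along its axis (chassis x within 0.06 rad at the start); own y, z turn as it rolls. Lies on the deck, centre 48 mm above the bench, at chassis y -110..-30 mm, and rolls freely
- seat (a point): The roller's centre when home between ridge and stops: chassis own (-30, 40, 48) mm, 18 mm above the deck; axes as the chassis. The two bearing stops (30 x 12 mm, 30 mm above the deck) begin at chassis y 58.5 mm, centred at own x -85 and 25 mm. The roller may lie a few mm either way along own x
- tab (a point): Centre of the flat steel push tab at the top of the tensioner arm, 85 mm from the hinge: plate 36 mm (own x) by 8 mm thick (own y) by 40 mm tall (own z), edges 65 and 105 mm from the hinge. The side to push faces the roller (own -y). A black idler wheel (28 mm) sits on the arm 46 mm from the hinge, on its -x side
- tensioner (a joint): Arm angle (rad): 0 = sprung home, leaning 0.4 rad from upright towards the roller; grows as the tab is pushed in chassis +y; upright at 0.4, end stop 0.75. Spring: about 4 N at the tab at 0, 13 N at the end stop. The pawl clicks in behind the ratchet tooth at about 0.48; let go after that, the arm rests on the pawl at about 0.46. Held beyond the click means over 0.53 with the robot pushing
- pawl (a joint): Sprung pawl slider beside the arm's hinge (m): 0 = tip fully in, up to about 0.006 as the ratchet tooth passes it, then it snaps back to 0
- rack: White tube rack 100 x 130 x 45 mm with 12 holes on the bench, bystander; origin centre of underside
- bottle: Clear reagent bottle with blue cap, 64 mm diameter, 130 mm tall, bystander; origin centre of underside
- screwdriver: Screwdriver lying on the bench, bystander; own x along it
- tray: Grey open tray 110 x 150 x 30 mm, bystander; origin centre of underside
- ridge (a point): Top of the low rounded ridge, 2.5 mm high, that crosses the lane along chassis x at own y 27.5 mm; the roller must be rolled over it
- hinge (a point): Hinge axis of the tensioner arm, along chassis x, at chassis own (66, 135, 70) mm, 70 mm above the bench; axes as the chassis

How it is judged:
On the way, in this order (a step that is already met when the one before it is completed fails the run):
1. the roller lies home against the bearing stops, arm not yet clicked (y of roller in the frame of seat between -0.006 and 0.006 m and z of roller in the frame of seat between -0.005 and 0.005 m and angle between the x axis of roller and the x axis of chassis, either way round below 0.06 rad and value of joint tensioner below 0.3 rad), for 0.2 s.
2. the tensioner arm is past its ratchet click, pawl in (value of joint tensioner above 0.5 rad and value of joint pawl below 0.0015 m), for 0.1 s.
At the end, for the whole second after the job is handed in: The robot still holds the tensioner arm beyond its click: joint above 0.53 rad, pawl fully in (within 1.5 mm) but not carrying the arm, the robot pressing on it with more than 3 N; the roller lies home, centre within 6 mm of its seat along the lane and 5 mm in height and square within 0.06 rad (value of joint tensioner above 0.53 rad and value of joint pawl below 0.0015 m and contact force between any of the fingers, the arm and tensioner above 3 N and contact force between pawl and tensioner below 0.5 N and y of roller in the frame of seat between -0.006 and 0.006 m and z of roller in the frame of seat between -0.005 and 0.005 m and angle between the x axis of roller and the x axis of chassis, either way round below 0.06 rad); the arm keeps its last pose, push and grip.
It fails at once if the roller is lifted off the deck (centre more than 15 mm above where it rolls) (height (world z) of roller above 0.063 m).
It fails at once if a bystander is disturbed (moved over 20 mm) (distance of any of rack, bottle, screwdriver, tray from where it was at the start of the episode above 0.02 m).
It also fails if it takes over 45 s, if anything falls off the work surface, if the arm or the gripper's body presses on something with over 40 N, if the wrist force passes 120 N, or if a joint passes its speed limit or range.

## Working session

There is one attempt and no reset: what is moved stays moved. The work goes in short steps, Python scripts to look and compute and a tool call to move; the robot and the scene stay as the last step left them, time stands still between calls to the robot, and variables do not carry over. Pictures are saved under pics/ and viewed, at most 10 in all, crops included, and the job is handed in when it is done.

Besides the shell and the picture viewer there is one more tool, called after "Emit:" as name(argument=value, ...) on one line, values as JSON. carry_out: Moves the arm, as the interface text tells. Its arguments: {"type":"object","properties":{"steps":{"type":"array","items":{"type":"object","properties":{"dx":{"type":"number"},"dy":{"type":"number"},"dz":{"type":"number"},"wx":{"type":"number"},"wy":{"type":"number"},"wz":{"type":"number"}}}},"fingers":{"type":"number"},"newtons":{"type":"number"}},"required":["steps"]}

```bash
mkdir -p pics; cat > h.py <<'E'
import numpy as np, cv2
from workcell import telemetry, get_image, hand_in, robot
from scipy.spatial.transform import Rotation as R
def cam(n):
    d=get_image(n); np.savez('%s.npz'%n,**{k:np.array(v) for k,v in d.items()}); return d
def cloud(d):
    z=d['z_map']; K=np.array(d['K']); v,u=np.mgrid[:480,:640]
    P=np.stack([(u-K[0,2])/K[0,0]*z,(v-K[1,2])/K[1,1]*z,z],-1)
    A=np.array(d['attitude']); A=A if A.shape==(3,3) else R.from_rotvec(A).as_matrix()
    W=P@A.T+np.array(d['origin']); W[z<=0]=np.nan; return W
E
python3 - <<'E'
from h import *
for n in('top','side'):
    d=cam(n); print(n,d['origin'],d['attitude']); cv2.imwrite('pics/%s0.png'%n,d['img'])
print(telemetry.get_state())
E
```

```text
top [ 0.3111481  -0.02117393  1.57576121] [-2.12843543  2.12964074 -0.15594655]
side [ 0.04706127 -0.62719072  0.83794379] [-2.19789149  0.80742441 -0.34618795]
{'time': 0.1, 'joint_pos': array([ 1.14760449e+00,  3.53582517e-01,  1.63403238e+00,  1.94284967e-05,
        1.15521663e+00, -2.38749463e-03]), 'joint_vel': array([ 0.0019733 , -0.00265355, -0.00020775,  0.00012742, -0.00067423,
       -0.00126141]), 'effort': array([-1.47035727e-03, -5.94905376e+01, -3.34928656e+01,  6.97843311e-02,
        1.82984979e-02, -1.15865188e-05]), 'tool_pos': array([0.2551165 , 0.57008211, 0.21394823]), 'tcp_rot': array([-6.56085413e-01, -3.07203512e+00,  1.89605989e-03]), 'wrist_force': array([-1.25565862,  0.19251936,  0.25261682]), 'torque': array([ 0.0095395 , -0.03033479, -0.03939098]), 'grasp_force': 0.0, 'finger_gap': 0.09186694289349108}
```

View pics/top0.png

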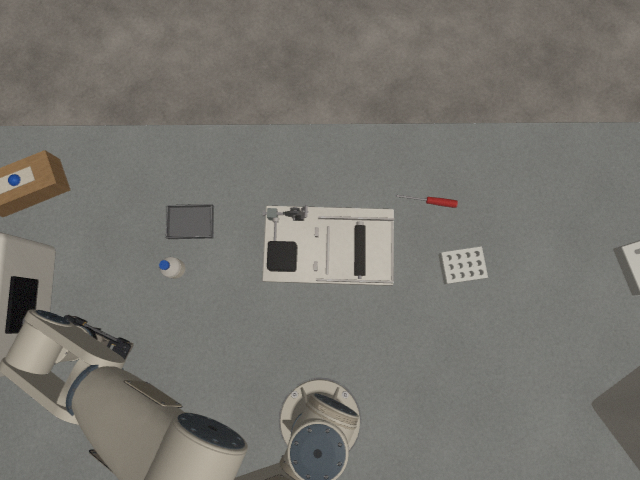

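View pics/side0.png

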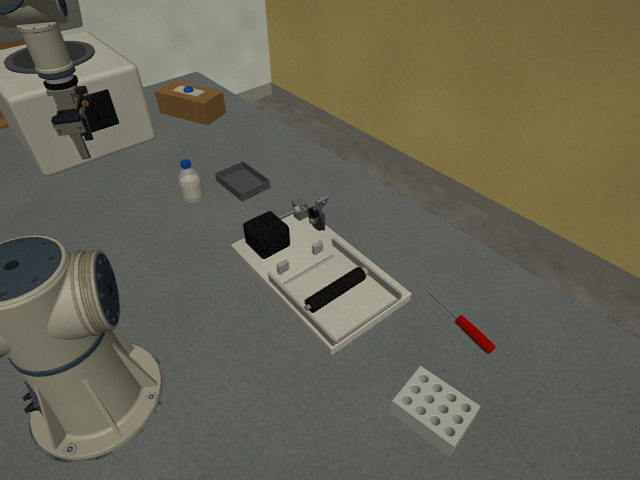

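The top view shows the chassis at px (263–394, 207–285), the roller at column ~360, the ridge at ~327 and the stops at ~317. The motor is at (282,256), and the tensioner at (270–305, 213). Chassis y is roughly world +y (image left).

```bash
python3 - <<'E'
from h import *
d=dict(np.load('top.npz')); W=cloud(d); img=d['img']
reg=np.zeros((480,640),bool); reg[190:300,240:410]=1
m=reg&(W[...,2]>.018)&(W[...,2]<.13)
P=W[m]; deck=P[abs(P[:,2]-.03)<.006]; print('deckz',np.median(deck[:,2]))
r=cv2.minAreaRect((P[:,:2][P[:,2]<.04]*1000).astype(np.float32)); print(r, cv2.boxPoints(r))
(cx,cy),(w,h),a=r
# yaw: chassis y axis along long side
b=cv2.boxPoints(r); e=[b[1]-b[0],b[2]-b[1]]; l=max(e,key=np.linalg.norm); l=l*np.sign(l[1])
yaw=np.arctan2(-l[0],l[1]); c,s=np.cos(yaw),np.sin(yaw); Rm=np.array([[c,-s],[s,c]])
O=np.array([cx,cy])-Rm@np.array([-12,25]); print('yaw',yaw,'O',O)
np.savez('ch.npz',O=O,yaw=yaw)
Q=np.c_[(P[:,:2]*1000-O)@Rm,P[:,2]*1000]
def st(n,k): q=Q[k]; print(n,len(q),q.min(0).round(1),q.max(0).round(1),np.median(q,0).round(1))
st('roller',(Q[:,2]>50)&(Q[:,1]<10)&(abs(Q[:,0]+30)<80)&(Q[:,1]>-170))
st('motor',(Q[:,2]>93)&(Q[:,0]<0)&(Q[:,1]>100))
st('stops',(Q[:,2]>48)&(Q[:,1]>45)&(Q[:,1]<85)&(Q[:,0]<45))
t=(Q[:,2]>85)&(Q[:,0]>20)&(Q[:,1]>60); st('arm',t); 
k=(Q[:,2]>62)&(Q[:,0]>20)&(Q[:,1]>40); print(Q[k].round(0).astype(int).tolist())
q=Q[(Q[:,2]>58)&(Q[:,1]<10)&(abs(Q[:,0]+30)<75)]; print('roller line',np.polyfit(q[:,0],q[:,1],1))
c2=cv2.resize(img[195:295,250:410],None,fx=5,fy=5,interpolation=cv2.INTER_CUBIC); cv2.imwrite('pics/c1.png',c2)
s=np.load('side.npz')['img'][180:350,225:415]; cv2.imwrite('pics/c2.png',cv2.resize(s,None,fx=3.5,fy=3.5,interpolation=cv2.INTER_CUBIC))
E
```

```text
deckz 0.030968160064973937
((572.226318359375, -57.53047180175781), (471.718505859375, 299.126220703125), 88.16767120361328) [[ 415.19815 -288.48688]
 [ 714.17145 -298.05136]
 [ 729.2545   173.42593]
 [ 430.2812   182.99042]]
yaw -0.03198018 O [583.42081395 -82.90138485]
roller 556 [-109.9 -154.    50. ] [50.   9.3 76. ] [-31.6 -49.5  62.6]
motor 802 [-128.8  150.3   93. ] [-39.3 240.2 112.8] [-85.  194.8 100.5]
stops 42 [-154.9   45.2   48.7] [ 7.5 84.9 71.3] [-150.5   79.8   57. ]
arm 135 [ 24.  130.9  85.1] [ 68.1 260.  129.8] [ 46.8 161.1 100. ]
[[73, 163, 77], [74, 160, 75], [74, 157, 76], [67, 249, 82], [66, 245, 83], [67, 242, 82], [66, 238, 87], [66, 236, 84], [66, 232, 85], [67, 229, 83], [67, 226, 81], [67, 223, 83], [67, 220, 85], [67, 175, 90], [67, 172, 89], [68, 169, 87], [70, 166, 79], [68, 163, 85], [68, 159, 84], [67, 156, 92], [69, 153, 84], [68, 150, 87], [69, 147, 85], [63, 248, 83], [63, 245, 84], [64, 242, 80], [61, 238, 91], [63, 235, 87], [63, 232, 85], [63, 229, 87], [64, 226, 81], [65, 224, 77], [66, 221, 73], [66, 175, 81], [66, 172, 80], [65, 169, 85], [65
[... 3717 characters left out ...]
8, 81], [30, 224, 88], [30, 221, 90], [32, 219, 80], [31, 215, 86], [31, 212, 85], [34, 165, 76], [33, 161, 84], [27, 156, 114], [25, 152, 122], [25, 149, 123], [25, 146, 127], [26, 143, 120], [24, 140, 128], [24, 136, 130], [25, 134, 124], [26, 131, 120], [27, 227, 86], [28, 224, 85], [27, 221, 88], [27, 218, 88], [27, 214, 87], [29, 212, 82], [32, 165, 71], [32, 162, 74], [32, 159, 74], [25, 153, 108], [24, 150, 111], [24, 147, 113], [25, 144, 111], [24, 140, 114], [25, 137, 110], [24, 134, 114], [25, 131, 111], [26, 228, 75], [25, 224, 83], [24, 221, 88], [25, 218, 85], [25, 215, 85], [26, 212, 80], [22, 221, 83], [23, 219, 75], [25, 216, 66]]
roller line [ 1.33033691e-02 -4.84071673e+01]
```

View pics/c1.png

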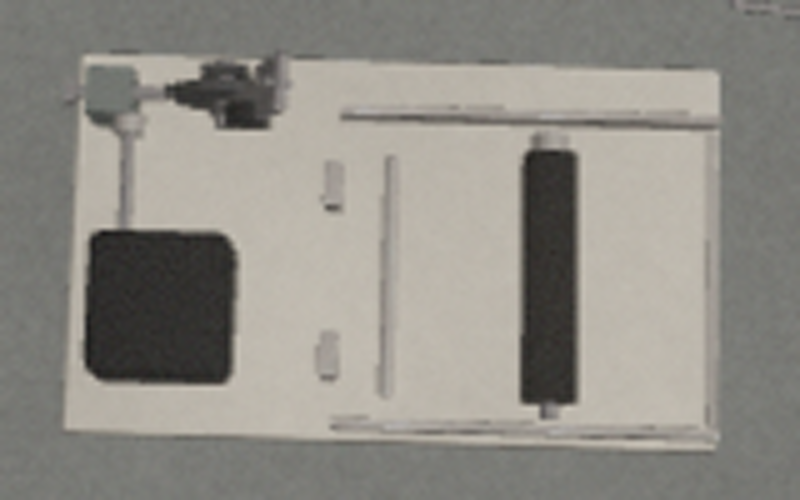

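View pics/c2.png

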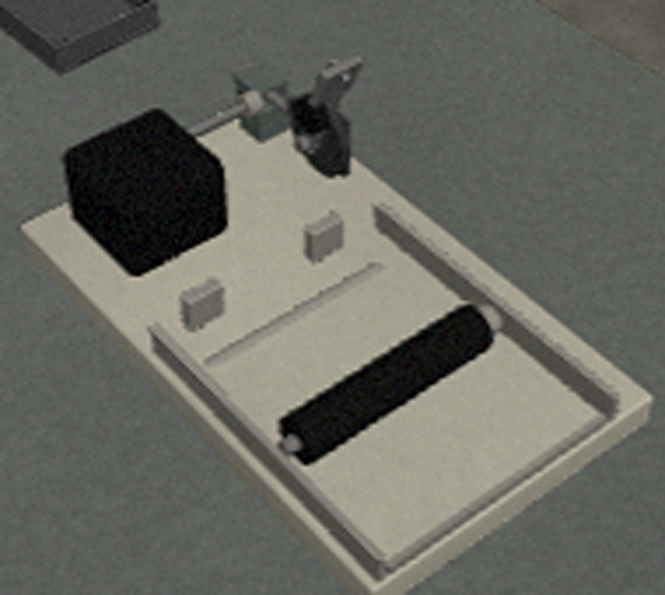

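The crops show the deck corners clearly: crop px TL (82,54), TR (718,70), BR (715,448), BL (65,430). The roller sleeve runs (522–578, 150–403), and the tab's top edge is near crop (280,85). The depth map is too noisy for the fit, so I'll cast rays onto planes of known height instead.

```bash
cat >> h.py <<'E'
def ray(d,u,v,z):
    K=np.array(d['K']); A=np.array(d['attitude']); A=A if A.shape==(3,3) else R.from_rotvec(A).as_matrix()
    r=A@np.array([(u-K[0,2])/K[0,0],(v-K[1,2])/K[1,1],1]); o=np.array(d['origin']); return (o+r*(z-o[2])/r[2])*1000
def tw(c,z=0): # chassis mm -> world mm
    f=np.load('ch.npz'); a=f['yaw']; return np.array([[np.cos(a),-np.sin(a)],[np.sin(a),np.cos(a)]])@np.array(c)+f['O']
def tc(w):
    f=np.load('ch.npz'); a=f['yaw']; return np.array([[np.cos(a),np.sin(a)],[-np.sin(a),np.cos(a)]])@(np.array(w)[:2]-f['O'])
E
python3 - <<'E'
from h import *
from scipy.optimize import least_squares
t=dict(np.load('top.npz')); s=dict(np.load('side.npz'))
C=lambda p:(250+(p[0]+.5)/5-.5,195+(p[1]+.5)/5-.5)
S=lambda p:(225+(p[0]+.5)/3.5-.5,180+(p[1]+.5)/3.5-.5)
f=[(t,C((82,54)),30,(113,235)),(t,C((718,70)),30,(113,-185)),(t,C((715,445)),30,(-137,-185)),(t,C((66,428)),30,(-137,235)),
(s,S((651,402)),30,(113,-185)),(s,S((377,578)),30,(-137,-185)),(s,S((20,226)),30,(-137,235))]
W=np.array([ray(d,*p,z)[:2] for d,p,z,c in f]); X=np.array([c for *_,c in f],float)
g=lambda q:(X@np.array([[np.cos(q[2]),-np.sin(q[2])],[np.sin(q[2]),np.cos(q[2])]]).T+q[:2])
r=least_squares(lambda q:(g(q)-W).ravel(),[580,-80,0]); q=r.x; print(q); print((g(q)-W).round(1))
np.savez('ch.npz',O=q[:2],yaw=q[2])
for n,d,p,z in [('roll top',t,C((550,150)),60),('roll bot',t,C((550,403)),60),('stop25',t,C((343,187)),60),('stop-85',t,C((337,357)),60),('ridge',t,C((390,275)),32),
 ('motorL',t,C((88,300)),100),('motor top',t,C((165,232)),100),('guide+',t,C((600,118)),54),('tab',t,C((278,80)),140),('tabB',t,C((288,80)),140),('rollS1',s,S((475,307)),66),('rollS0',s,S((283,425)),60)]:
    print(n,tc(ray(d,*p,z)).round(1))
for c in [(-30,40),(66,135),(66,102)]: print(c,tw(c).round(1))
E
```

```text
[-9.54057214e+03 -8.60418504e+03  3.11162140e+00]
[[ -3214.1  -5238.6]
 [ -3422.9 -12487.3]
 [ -7676.4 -12348.8]
 [ -7485.7  -5138.5]
 [ 12581.1   6138.8]
 [  4346.6   6686.3]
 [  4494.3  21146.8]]
roll top [  1962.3 -12767. ]
roll bot [ -4273.2 -12870.4]
stop25 [  895.8 -7700.7]
stop-85 [-3305.  -7682.7]
ridge [-5250.1 -8895.7]
motorL [3057.4 3457.6]
motor top [5980.8  403.8]
guide+ [  1527.5 -13459.9]
tab [21528.  -2083.7]
tabB [21543.9 -2671. ]
rollS1 [36905.4 35661. ]
rollS0 [19857.7 31589. ]
(-30, 40) [-9511.8 -8645.1]
(66, 135) [-9610.6 -8737.1]
(66, 102) [-9609.6 -8704.2]
```

```bash
sed -i 's/(z-o\[2\])/(z\/1000-o[2])/' h.py; cat > fit.py <<'E'
from h import *
from scipy.optimize import least_squares
t=dict(np.load('top.npz')); s=dict(np.load('side.npz'))
C=lambda p:(250+(p[0]+.5)/5-.5,195+(p[1]+.5)/5-.5)
S=lambda p:(225+(p[0]+.5)/3.5-.5,180+(p[1]+.5)/3.5-.5)
f=[(t,C((82,54)),30,(113,235)),(t,C((718,70)),30,(113,-185)),(t,C((715,445)),30,(-137,-185)),(t,C((66,428)),30,(-137,235)),
(s,S((651,402)),30,(113,-185)),(s,S((377,578)),30,(-137,-185)),(s,S((20,226)),30,(-137,235))]
W=np.array([ray(d,*p,z)[:2] for d,p,z,c in f]); X=np.array([c for *_,c in f],float)
g=lambda q:(X@np.array([[np.cos(q[2]),-np.sin(q[2])],[np.sin(q[2]),np.cos(q[2])]]).T+q[:2])
r=least_squares(lambda q:(g(q)-W).ravel(),[580,-80,0],x_scale=[100,100,1],loss='soft_l1',f_scale=3); q=r.x; print(q); print((g(q)-W).round(1))
np.savez('ch.npz',O=q[:2],yaw=q[2])
for n,d,p,z in [('roll top',t,C((550,150)),60),('roll bot',t,C((550,403)),60),('stop25',t,C((343,187)),60),('stop-85',t,C((337,357)),60),('ridge',t,C((390,275)),32),
 ('motorL',t,C((88,300)),100),('motor top',t,C((165,232)),100),('guide+',t,C((600,118)),54),('tab',t,C((278,80)),140),('tabB',t,C((288,80)),140),('rollS1',s,S((475,307)),66),('rollS0',s,S((283,425)),60)]:
    print(n,tc(ray(d,*p,z)).round(1))
for c in [(-30,40),(66,135),(66,102)]: print(c,tw(c).round(1))
E
python3 fit.py
```

```text
[ 5.61685008e+02 -5.46895738e+01 -3.25349585e-02]
[[  3.6   3.2]
 [  2.    0.5]
 [ -3.    0.7]
 [ -0.3   5.5]
 [  4.4  -1.9]
 [-10.4  -9.2]
 [ -1.2  -1.7]]
roll top [ 48.5 -74.9]
roll bot [-113.3  -78. ]
stop25 [20.5 56.5]
stop-85 [-88.5  56.7]
ridge [-31.3  24.8]
motorL [-62.3 210.7]
motor top [-18.4 165.1]
guide+ [  71.6 -106.9]
tab [71.1 96.6]
tabB [71.3 90.5]
rollS1 [ 50.8 -67.2]
rollS0 [-113.1  -64. ]
(-30, 40) [533.  -13.7]
(66, 135) [632.   78.1]
(66, 102) [631.   45.1]
```

The chassis fit is consistent. Averaging the stop, ridge and motor checks puts O at about (558.5, -57) mm with yaw -0.0325. The roller is near chassis y -73. Next I open the fingers along chassis x and go behind the roller.

Emit:
carry_out(steps=[{"dx": 134, "dy": -376, "wz": -1.18}, {"dx": 134, "dy": -376, "wz": -1.18}, {"dx": 134, "dy": -376, "wz": -1.18}, {"dx": 134, "dy": -376, "wz": -1.18}, {"dx": 134, "dy": -376, "wz": -1.18}, {"dx": 134, "dy": -376, "wz": -1.18}, {"dx": 134, "dy": -376, "wz": -1.18}, {"dx": 134, "dy": -376, "wz": -1.18}, {"dx": 134, "dy": -376, "wz": -1.18}, {"dx": 134, "dy": -376, "wz": -1.18}], fingers=91.9)

```text
invalid input at $.steps[0]: expected keys dx, dy, dz, wx, wy, wz
```

Emit:
carry_out(steps=[{"dx": 135, "dy": -375}, {"dx": 135, "dy": -375}, {"dx": 135, "dy": -375}, {"dx": 135, "dy": -375}, {"dx": 135, "dy": -375}, {"dx": 135, "dy": -375}, {"dx": 135, "dy": -375}, {"dx": 135, "dy": -375}, {"dx": 135, "dy": -375}, {"dx": 135, "dy": -375}])

```text
invalid input at $.steps[0]: expected keys dx, dy, dz, wx, wy, wz
```

Emit:
carry_out(steps=[{"dx": 134, "dy": -376, "dz": 0, "wx": 0, "wy": 0, "wz": -1.18}, {"dx": 134, "dy": -376, "dz": 0, "wx": 0, "wy": 0, "wz": -1.18}, {"dx": 134, "dy": -376, "dz": 0, "wx": 0, "wy": 0, "wz": -1.18}, {"dx": 134, "dy": -376, "dz": 0, "wx": 0, "wy": 0, "wz": -1.18}, {"dx": 134, "dy": -376, "dz": 0, "wx": 0, "wy": 0, "wz": -1.18}, {"dx": 134, "dy": -376, "dz": 0, "wx": 0, "wy": 0, "wz": -1.18}, {"dx": 134, "dy": -376, "dz": 0, "wx": 0, "wy": 0, "wz": -1.18}, {"dx": 134, "dy": -376, "dz": 0, "wx": 0, "wy": 0, "wz": -1.18}, {"dx": 134, "dy": -376, "dz": 0, "wx": 0, "wy": 0, "wz": -1.18}, {"dx": 134, "dy": -376, "dz": 0, "wx": 0, "wy": 0, "wz": -1.18}], fingers=91.9)

```text
time: 1.1
tool_pos: [0.3896, 0.1935, 0.2145]
tcp_rot: [-2.257, -2.185, -0.0]
wrist_force: [-1.0, 0.7, 0.2]
finger_gap: 0.0922
grasp_force: 0.0
```

Emit:
carry_out(steps=[{"dx": 135, "dy": -375, "dz": 0, "wx": 0, "wy": 0, "wz": 0}, {"dx": 135, "dy": -375, "dz": 0, "wx": 0, "wy": 0, "wz": 0}, {"dx": 135, "dy": -375, "dz": 0, "wx": 0, "wy": 0, "wz": 0}, {"dx": 135, "dy": -375, "dz": 0, "wx": 0, "wy": 0, "wz": 0}, {"dx": 135, "dy": -375, "dz": 0, "wx": 0, "wy": 0, "wz": 0}, {"dx": 135, "dy": -375, "dz": 0, "wx": 0, "wy": 0, "wz": 0}, {"dx": 135, "dy": -375, "dz": 0, "wx": 0, "wy": 0, "wz": 0}, {"dx": 135, "dy": -375, "dz": 0, "wx": 0, "wy": 0, "wz": 0}, {"dx": 135, "dy": -375, "dz": 0, "wx": 0, "wy": 0, "wz": 0}, {"dx": 135, "dy": -375, "dz": 0, "wx": 0, "wy": 0, "wz": 0}])

```text
time: 2.1
tool_pos: [0.5247, -0.1797, 0.2139]
tcp_rot: [-2.253, -2.188, 0.0]
wrist_force: [-0.1, 0.6, -0.2]
finger_gap: 0.0918
grasp_force: 0.0
```

Emit:
carry_out(steps=[{"dx": 0, "dy": 0, "dz": -50, "wx": 0, "wy": 0, "wz": 0}, {"dx": 0, "dy": 0, "dz": -100, "wx": 0, "wy": 0, "wz": 0}, {"dx": 0, "dy": 0, "dz": -140, "wx": 0, "wy": 0, "wz": 0}, {"dx": 0, "dy": 0, "dz": -140, "wx": 0, "wy": 0, "wz": 0}, {"dx": 0, "dy": 0, "dz": -140, "wx": 0, "wy": 0, "wz": 0}])

```text
time: 2.6
tool_pos: [0.5243, -0.1788, 0.075]
tcp_rot: [-2.251, -2.189, 0.001]
wrist_force: [0.2, -0.2, 1.2]
finger_gap: 0.0921
grasp_force: 0.0
```

```bash
python3 - <<'E'
from h import *
d=cam('side'); cv2.imwrite('pics/s1.png',cv2.resize(d['img'][150:400,200:450],None,fx=2.4,fy=2.4,interpolation=cv2.INTER_CUBIC))
E
```

```text
(no output)
```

View pics/s1.png

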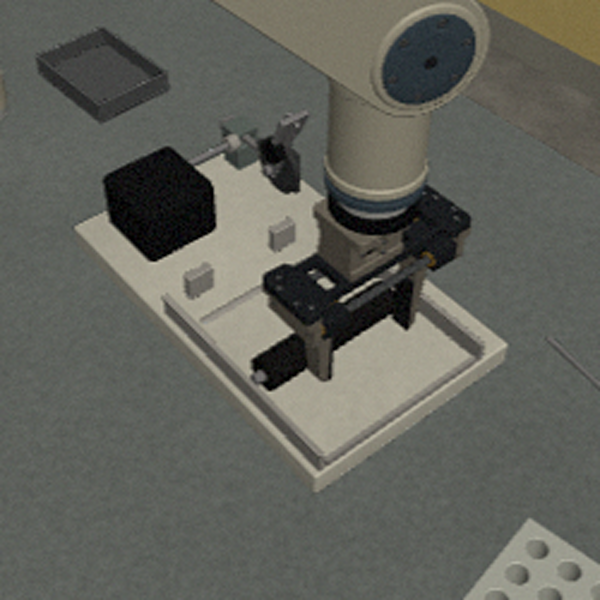

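The fingers are behind the roller, inside the lane. I'll lower them and push.

Emit:
carry_out(steps=[{"dx": 0, "dy": 0, "dz": -20, "wx": 0, "wy": 0, "wz": 0}, {"dx": 0, "dy": 0, "dz": -34, "wx": 0, "wy": 0, "wz": 0}, {"dx": 0, "dy": 0, "dz": -34, "wx": 0, "wy": 0, "wz": 0}, {"dx": 0.3, "dy": 10, "dz": -34, "wx": 0, "wy": 0, "wz": 0}, {"dx": 0.6, "dy": 20, "dz": -34, "wx": 0, "wy": 0, "wz": 0}, {"dx": 1, "dy": 30, "dz": -34, "wx": 0, "wy": 0, "wz": 0}, {"dx": 1.3, "dy": 40, "dz": -34, "wx": 0, "wy": 0, "wz": 0}, {"dx": 1.6, "dy": 50, "dz": -34, "wx": 0, "wy": 0, "wz": 0}, {"dx": 2, "dy": 60, "dz": -34, "wx": 0, "wy": 0, "wz": 0}, {"dx": 2.3, "dy": 70, "dz": -34, "wx": 0, "wy": 0, "wz": 0}])

```text
time: 3.65
tool_pos: [0.5266, -0.1095, 0.0406]
tcp_rot: [-2.254, -2.188, 0.0]
wrist_force: [-0.2, -1.2, 0.2]
finger_gap: 0.0918
grasp_force: 0.4
```

Emit:
carry_out(steps=[{"dx": 0.3, "dy": 8, "dz": 0, "wx": 0, "wy": 0, "wz": 0}, {"dx": 0.5, "dy": 16, "dz": 0, "wx": 0, "wy": 0, "wz": 0}, {"dx": 0.8, "dy": 24, "dz": 0, "wx": 0, "wy": 0, "wz": 0}, {"dx": 1, "dy": 32, "dz": 0, "wx": 0, "wy": 0, "wz": 0}, {"dx": 1.2, "dy": 38, "dz": 0, "wx": 0, "wy": 0, "wz": 0}, {"dx": 1.4, "dy": 43, "dz": 0, "wx": 0, "wy": 0, "wz": 0}, {"dx": 1.5, "dy": 47, "dz": 0, "wx": 0, "wy": 0, "wz": 0}, {"dx": 1.6, "dy": 50, "dz": 0, "wx": 0, "wy": 0, "wz": 0}, {"dx": 1.7, "dy": 53, "dz": 0, "wx": 0, "wy": 0, "wz": 0}, {"dx": 1.8, "dy": 55, "dz": 0, "wx": 0, "wy": 0, "wz": 0}])

```text
time: 4.65
tool_pos: [0.5284, -0.0611, 0.0424]
tcp_rot: [2.246, 2.188, -0.009]
wrist_force: [-12.3, -47.1, 29.9]
finger_gap: 0.0919
grasp_force: 23.7
```

```bash
python3 - <<'E'
from h import *
s=telemetry.get_state(); print(s['tool_pos'],s['wrist_force'])
d=cam('side'); cv2.imwrite('pics/s2.png',cv2.resize(d['img'][150:400,200:450],None,fx=2.4,fy=2.4,interpolation=cv2.INTER_CUBIC))
E
```

```text
[ 0.52840029 -0.061133    0.04240342] [-12.29558268 -47.08974058  29.88420475]
```

View pics/s2.png

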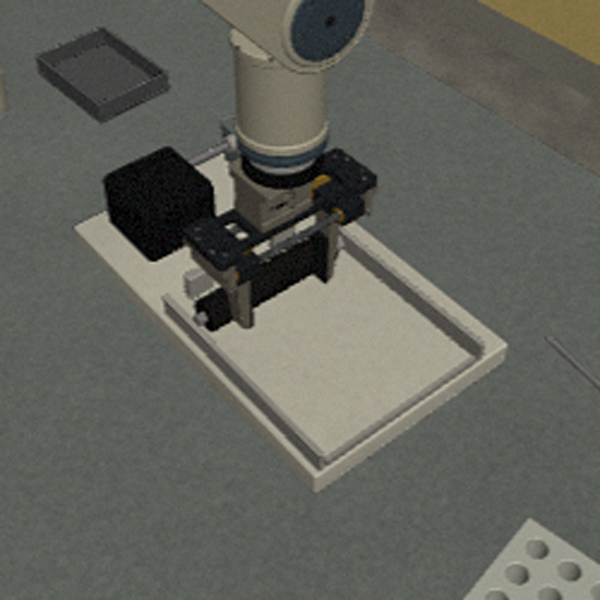

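The push jammed on the ridge: 47 N, with friction dragging on the roller's rear face (30 N vertical). I'll back off, lower, and push while rising so the finger follows the rolling surface.

Emit:
carry_out(steps=[{"dx": -0.5, "dy": -16, "dz": 0, "wx": 0, "wy": 0, "wz": 0}, {"dx": -0.5, "dy": -16, "dz": -7, "wx": 0, "wy": 0, "wz": 0}, {"dx": -0.5, "dy": -16, "dz": -7, "wx": 0, "wy": 0, "wz": 0}, {"dx": -0.3, "dy": -10, "dz": -7, "wx": 0, "wy": 0, "wz": 0}, {"dx": -0.2, "dy": -8, "dz": -5, "wx": 0, "wy": 0, "wz": 0}, {"dx": -0.2, "dy": -6, "dz": -2, "wx": 0, "wy": 0, "wz": 0}, {"dx": -0.1, "dy": -4, "dz": 1, "wx": 0, "wy": 0, "wz": 0}, {"dx": 0, "dy": -2, "dz": 4, "wx": 0, "wy": 0, "wz": 0}, {"dx": 0, "dy": 0, "dz": 6, "wx": 0, "wy": 0, "wz": 0}, {"dx": 0, "dy": 1, "dz": 7, "wx": 0, "wy": 0, "wz": 0}])

```text
time: 5.7
tool_pos: [0.5286, -0.0542, 0.048]
tcp_rot: [2.254, 2.188, 0.001]
wrist_force: [0.7, 1.2, -0.4]
finger_gap: 0.0919
grasp_force: 0.2
```

```bash
python3 - <<'E'
from h import *
d=cam('side'); a=d['img'][210:320,240:380]
t=cam('top')['img'][190:300,250:410]
cv2.imwrite('pics/s3.png',np.hstack([cv2.resize(a,(420,330),interpolation=cv2.INTER_CUBIC),cv2.resize(t,(380,330))]))
E
```

```text
(no output)
```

View pics/s3.png

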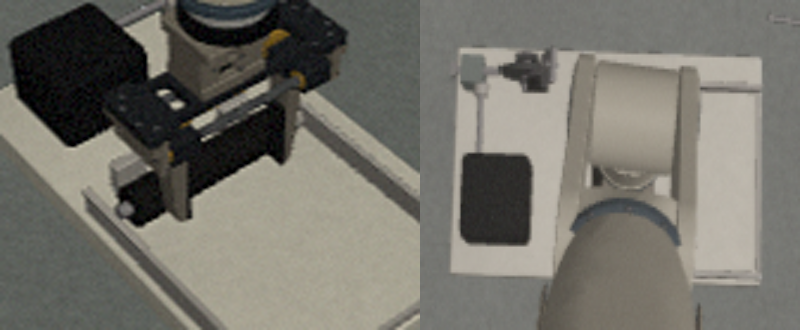

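The force dropped to zero, so the roller went over. A gentle push will confirm it is against the stops.

Emit:
carry_out(steps=[{"dx": 0, "dy": 0, "dz": -5, "wx": 0, "wy": 0, "wz": 0}, {"dx": 0, "dy": 2, "dz": -5, "wx": 0, "wy": 0, "wz": 0}, {"dx": 0.1, "dy": 4, "dz": -5, "wx": 0, "wy": 0, "wz": 0}, {"dx": 0.2, "dy": 6, "dz": -5, "wx": 0, "wy": 0, "wz": 0}, {"dx": 0.2, "dy": 7, "dz": -5, "wx": 0, "wy": 0, "wz": 0}, {"dx": 0.3, "dy": 8, "dz": -5, "wx": 0, "wy": 0, "wz": 0}, {"dx": 0.3, "dy": 8, "dz": -5, "wx": 0, "wy": 0, "wz": 0}])

```text
time: 6.5
tool_pos: [0.5287, -0.0463, 0.0426]
tcp_rot: [-2.254, -2.188, -0.0]
wrist_force: [0.0, 0.0, -0.8]
finger_gap: 0.0919
grasp_force: 0.0
```

Emit:
carry_out(steps=[{"dx": 0, "dy": 1, "dz": 0, "wx": 0, "wy": 0, "wz": 0}, {"dx": 0, "dy": 2, "dz": 0, "wx": 0, "wy": 0, "wz": 0}, {"dx": 0, "dy": 3, "dz": 0, "wx": 0, "wy": 0, "wz": 0}, {"dx": 0, "dy": 3, "dz": 0, "wx": 0, "wy": 0, "wz": 0}])

```text
time: 6.9
tool_pos: [0.5287, -0.0434, 0.0426]
tcp_rot: [2.254, 2.188, 0.0]
wrist_force: [0.1, 0.3, -0.7]
finger_gap: 0.0921
grasp_force: 0.0
```

Emit:
carry_out(steps=[{"dx": 0, "dy": 1, "dz": 0, "wx": 0, "wy": 0, "wz": 0}, {"dx": 0, "dy": 2, "dz": 0, "wx": 0, "wy": 0, "wz": 0}, {"dx": 0, "dy": 3, "dz": 0, "wx": 0, "wy": 0, "wz": 0}, {"dx": 0, "dy": 3, "dz": 0, "wx": 0, "wy": 0, "wz": 0}])

```text
time: 7.3
tool_pos: [0.5287, -0.0404, 0.0426]
tcp_rot: [-2.254, -2.188, 0.0]
wrist_force: [-0.1, 0.1, 0.4]
finger_gap: 0.0918
grasp_force: 0.0
```

Emit:
carry_out(steps=[{"dx": 0, "dy": -3, "dz": 0, "wx": 0, "wy": 0, "wz": 0}, {"dx": 0, "dy": -10, "dz": 50, "wx": 0, "wy": 0, "wz": 0}, {"dx": 0, "dy": -50, "dz": 100, "wx": 0, "wy": 0, "wz": 0}, {"dx": 0, "dy": -100, "dz": 100, "wx": 0, "wy": 0, "wz": 0}, {"dx": 0, "dy": -150, "dz": 100, "wx": 0, "wy": 0, "wz": 0}, {"dx": 0, "dy": -200, "dz": 100, "wx": 0, "wy": 0, "wz": 0}, {"dx": 0, "dy": -200, "dz": 100, "wx": 0, "wy": 0, "wz": 0}])

```text
time: 8.0
tool_pos: [0.5287, -0.2453, 0.1431]
tcp_rot: [2.256, 2.183, -0.0]
wrist_force: [-0.8, 0.7, 0.1]
finger_gap: 0.0919
grasp_force: 0.0
```

```bash
python3 - <<'E'
from h import *
a=cam('side')['img'][200:310,240:380]
t=cam('top')['img'][200:290,255:355]
cv2.imwrite('pics/s4.png',np.hstack([cv2.resize(a,(400,314),interpolation=cv2.INTER_CUBIC),cv2.resize(t,(400,314),interpolation=cv2.INTER_CUBIC)]))
E
```

```text
(no output)
```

View pics/s4.png

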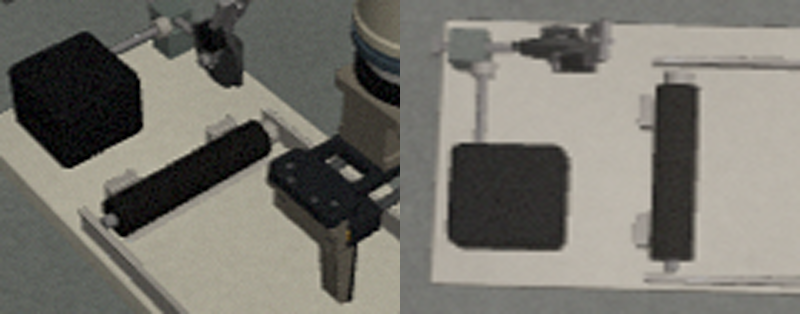

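The roller lies against both stops, parallel to them, with the ridge visible behind it (top crop: sleeve at columns 655–698, stops at 640–655). Now I'll close the fingers and go in front of the tab.

Emit:
carry_out(steps=[{"dx": 97, "dy": 245, "dz": 2, "wx": 0, "wy": 0, "wz": 0}, {"dx": 97, "dy": 245, "dz": 2, "wx": 0, "wy": 0, "wz": 0}, {"dx": 97, "dy": 245, "dz": 2, "wx": 0, "wy": 0, "wz": 0}, {"dx": 97, "dy": 245, "dz": 2, "wx": 0, "wy": 0, "wz": 0}, {"dx": 97, "dy": 245, "dz": 2, "wx": 0, "wy": 0, "wz": 0}, {"dx": 97, "dy": 245, "dz": 2, "wx": 0, "wy": 0, "wz": 0}, {"dx": 97, "dy": 245, "dz": 2, "wx": 0, "wy": 0, "wz": 0}, {"dx": 97, "dy": 245, "dz": 2, "wx": 0, "wy": 0, "wz": 0}], fingers=0, newtons=20)

```text
time: 8.9
tool_pos: [0.6247, 0.0047, 0.1442]
tcp_rot: [-2.252, -2.189, 0.002]
wrist_force: [0.1, -0.3, -0.6]
finger_gap: 0.0301
grasp_force: 0.0
```

```bash
python3 - <<'E'
from h import *
np.savez('ch.npz',O=np.array([558.5,-57]),yaw=-0.0325)
t=dict(np.load('top.npz'))
for v in(230,268): print('roller',tc(ray(t,324-.4+.2*(230-v)/38,v,62)))
s=telemetry.get_state(); print(tc(s['tool_pos']*1000),s['finger_gap'])
a=cam('side')['img'][150:330,240:420]; cv2.imwrite('pics/s5.png',cv2.resize(a,(540,540),interpolation=cv2.INTER_CUBIC))
E
```

```text
roller [30.21785544 41.87416037]
roller [-91.30112411  38.71596499]
[64.11406587 63.82485765] 0.030136068048905736
```

View pics/s5.png

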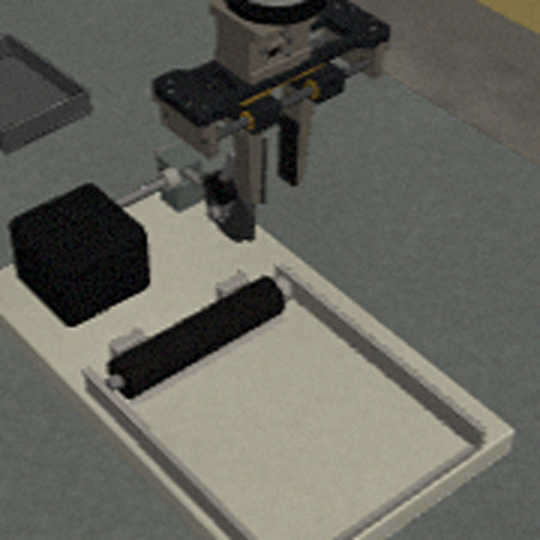

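The roller reads y ≈ 40 at both ends. I'll let the fingers finish closing, then push the tab.

Emit:
carry_out(steps=[{"dx": 1, "dy": 0, "dz": 1, "wx": 0, "wy": 0, "wz": 0}, {"dx": 2, "dy": 0, "dz": 1, "wx": 0, "wy": 0, "wz": 0}, {"dx": 2, "dy": 0, "dz": 1, "wx": 0, "wy": 0, "wz": 0}, {"dx": 2, "dy": 0, "dz": 1, "wx": 0, "wy": 0, "wz": 0}, {"dx": 2.5, "dy": 10, "dz": 1, "wx": 0, "wy": 0, "wz": 0}, {"dx": 2.7, "dy": 20, "dz": 1, "wx": 0, "wy": 0, "wz": 0}, {"dx": 3, "dy": 28, "dz": 1, "wx": 0, "wy": 0, "wz": 0}, {"dx": 3.2, "dy": 36, "dz": 1, "wx": 0, "wy": 0, "wz": 0}, {"dx": 3.5, "dy": 44, "dz": 1, "wx": 0, "wy": 0, "wz": 0}, {"dx": 3.7, "dy": 50, "dz": 1, "wx": 0, "wy": 0, "wz": 0}])

```text
time: 9.95
tool_pos: [0.6302, 0.0542, 0.1467]
tcp_rot: [2.251, 2.187, -0.0]
wrist_force: [0.4, -8.7, 6.0]
finger_gap: 0.0008
grasp_force: 4.2
```

Emit:
carry_out(steps=[{"dx": 0.2, "dy": 6, "dz": 0, "wx": 0, "wy": 0, "wz": 0}, {"dx": 0.4, "dy": 12, "dz": 0, "wx": 0, "wy": 0, "wz": 0}, {"dx": 0.6, "dy": 18, "dz": 0, "wx": 0, "wy": 0, "wz": 0}, {"dx": 0.7, "dy": 22, "dz": 0, "wx": 0, "wy": 0, "wz": 0}, {"dx": 0.8, "dy": 26, "dz": 0, "wx": 0, "wy": 0, "wz": 0}, {"dx": 0.9, "dy": 28, "dz": 0, "wx": 0, "wy": 0, "wz": 0}, {"dx": 0.9, "dy": 28, "dz": 0, "wx": 0, "wy": 0, "wz": 0}, {"dx": 0.9, "dy": 28, "dz": 0, "wx": 0, "wy": 0, "wz": 0}])

```text
time: 10.75
tool_pos: [0.631, 0.081, 0.1463]
tcp_rot: [2.25, 2.187, -0.002]
wrist_force: [0.2, -12.1, 4.8]
finger_gap: 0.0008
grasp_force: 6.4
```

```bash
python3 - <<'E'
from h import *
s=telemetry.get_state(); print(tc(s['tool_pos']*1000),s['tool_pos'],s['finger_gap'],s['wrist_force'])
a=cam('side')['img'][180:280,260:360]; cv2.imwrite('pics/s6.png',cv2.resize(a,(600,600),interpolation=cv2.INTER_CUBIC))
E
```

```text
[ 67.97555524 140.28972311] [0.63099827 0.08100682 0.1462603 ] 0.0007674369593506385 [  0.2080309  -12.13708102   4.78334465]
```

View pics/s6.png

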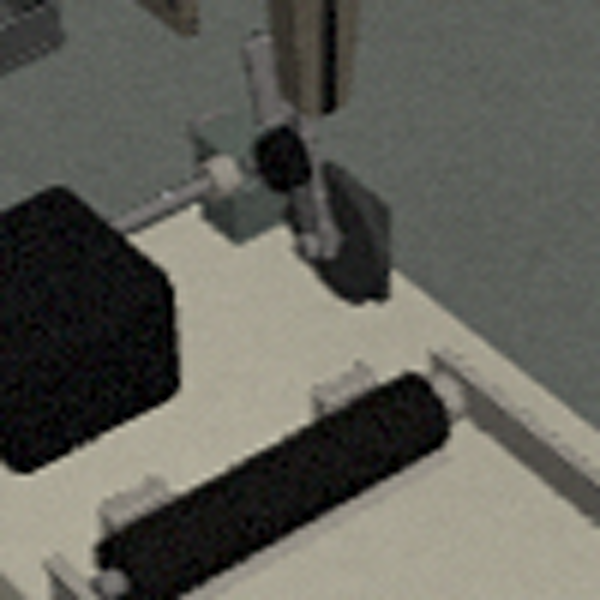

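The roller is still home. The tab leans back past upright with the finger pressing on it at 12 N, and geometry puts θ at about 0.6. I'll add 2 mm of margin, settle, then check that it isn't on the end stop.

Emit:
carry_out(steps=[{"dx": 0, "dy": 1, "dz": 0, "wx": 0, "wy": 0, "wz": 0}, {"dx": 0, "dy": 2, "dz": 0, "wx": 0, "wy": 0, "wz": 0}, {"dx": 0, "dy": 2, "dz": 0, "wx": 0, "wy": 0, "wz": 0}, {"dx": 0, "dy": 2, "dz": 0, "wx": 0, "wy": 0, "wz": 0}, {"dx": 0, "dy": 2, "dz": 0, "wx": 0, "wy": 0, "wz": 0}])

```text
time: 11.3
tool_pos: [0.631, 0.0828, 0.1461]
tcp_rot: [2.25, 2.187, -0.003]
wrist_force: [2.1, -11.7, 3.0]
finger_gap: 0.0005
grasp_force: 6.4
```

```bash
python3 - <<'E'
from h import *
s=telemetry.get_state(); print(tc(s['tool_pos']*1000),s['wrist_force'])
d=cam('side'); cv2.imwrite('pics/x.png',d['img'])
# predicted tab/arm pixels in the last side crop, for several theta: top -x corner of tab, front face
K=np.array(d['K']); A=np.array(d['attitude']); A=A if A.shape==(3,3) else R.from_rotvec(A).as_matrix()
for th in(.46,.53,.6,.65,.75):
    o=[]
    for x,l in((48,105),(48,65)):
        w=np.r_[tw((x,135+l*np.sin(th-.4)+4*0)),70+l*np.cos(th-.4)]/1000
        p=A.T@(w-np.array(d['origin'])); p=K@p/p[2]; o.append(((p[:2]-[260,180])*6).round(0))
    print(th,o)
a=d['img'][180:230,290:330]; cv2.imwrite('pics/s7.png',cv2.resize(a,(480,600),interpolation=cv2.INTER_CUBIC))
E
```

```text
[ 67.8900708  142.07499963] [  2.07978355 -11.65513447   3.03198592]
0.46 [array([272.,  71.]), array([278., 150.])]
0.53 [array([262.,  64.]), array([271., 145.])]
0.6 [array([251.,  59.]), array([265., 142.])]
0.65 [array([244.,  55.]), array([261., 140.])]
0.75 [array([230.,  51.]), array([252., 136.])]
```

View pics/s7.png

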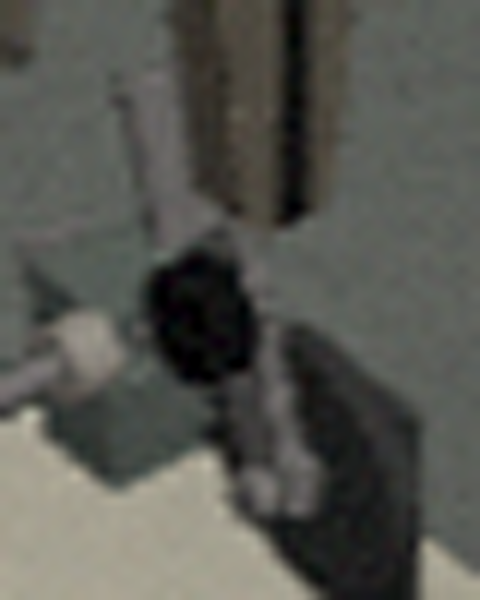

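The tab's edges slope about 0.22 in the crop, from (115,95) to (150,245). That matches θ ≈ 0.65, and the steady ~12 N shows it is off both the pawl and the end stop. Handing in.

```bash
python3 -c "
from workcell import hand_in
print(hand_in())"
```

```text
the job is handed in; nothing more can be done
None
```

I handed the job in with the roller home against both stops and the robot holding the tensioner arm back at about 0.65 rad, past the click, with roughly 12 N; the angle is estimated from the images, the pawl was not measured directly, and no verdict came back.

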